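Open the red-capped spice jar

TASK

Open the jar with the red cap: first take the scoop off it and lay it flat in the wooden tray, then unscrew the red cap (counter-clockwise, roughly four fifths of a turn, regripping as often as needed), lift it off and stand it right way up on the tray's floor beside the scoop. Put both down gently rather than dropping them, let go, and leave the other things on the counter where they are.

Things in the scene. Friction and masses are not known exactly. Their poses are not given: they have to be found in the camera images.
- red_jar: Amber glass jar with a red screw cap, fixed by its round wooden foot (92 mm across, 16 mm high): it cannot move or turn. Body 80 mm across up to 74 mm high, shoulder to 90 mm, threaded neck (49 mm over the thread) to 118 mm. Origin: centre of the foot's underside; z up. It stands in one of three places in a row about 200 mm apart; the green and black jars hold the others.
- red_cap: Red round screw cap, 58 mm across, 38 mm high, 0.08 to 0.15 kg, to be gripped anywhere round its side. Top 15 mm solid, hollow skirt below. Origin: centre of its underside, 98 mm above the counter when screwed home; z up. Right-hand thread: opens counter-clockwise seen from above, rises 16 mm a turn (2 mm vertical play), comes free after 260 to 300 degrees; cannot be pulled off before.
- cap_top (a point): Centre of the red cap's top (brass disc), 38 mm above its underside. A sprung seal under the cap pushes up with about 7 N, which makes the first fifth of a turn stiff (about 0.3 N m); then the cap turns easily and stays where it is left between grips.
- scoop: Scoop, 170 mm long, 0.08-0.16 kg; flat-bottomed aluminium bowl (80 long, 50 wide, 30 mm high, open front) rests on the red cap at the start (underside 136 mm above the counter), handle roughly towards the robot. Origin: on the underside, 40 mm behind the bowl's front edge, near the centre of mass; x towards the open front, z up. Bowl spans x -30 to +50 mm, handle x -120 to -30 mm.
- scoop_grip (a point): Point inside the scoop's straight wooden handle (20 mm wide, 18 mm thick, along the scoop's x), 58 mm behind the scoop's origin and 22 mm above its underside; the handle's underside is 13 mm above the scoop's underside.
- tray: Low wooden tray fixed to the counter, 150 mm (its x) by 280 mm (its y) outside, walls 18 mm high and 6 mm thick. Origin: centre of its underside; z up.
- tray_in (a point): Centre of the tray's inner floor (6 mm above the counter), axes as the tray's.
- green_jar: Amber jar with a green cap, fixed, foot 92 mm, 128 mm high; not to be opened. Origin: centre of the underside.
- black_jar: Taller amber jar with a black cap, fixed, foot 92 mm, 188 mm high; not to be opened. Origin: centre of the underside.
- tin_a: Loose steel can, 54 mm across, 85 mm high, between two jars. Origin: centre of the underside.
- tin_b: Loose brass-coloured can, 54 mm across, 70 mm high, between two jars. Origin: centre of the underside.
- bottle: Loose green bottle, 64 mm across, 200 mm high. Origin: centre of the underside.
- mortar: Loose brass mortar, 110 mm across, 85 mm high. Origin: centre of the underside.
- weight: Loose brass scale weight, 60 mm across, 70 mm high. Origin: centre of the underside.
- soap: Loose pale block of soap, 60 x 100 x 45 mm. Origin: centre of the underside.
- bowl: Loose blue bowl, 120 mm across, 50 mm high. Origin: centre of the underside.
Things that resemble listed ones, but are neither listed nor needed, are in the scene too. Several things have the shape of the red_cap; the one meant has the colours described above.

How it is judged:
On the way, in this order (a step that is already met when the one before it is completed fails the run):
1. the scoop lies flat in the tray, let go, with the cap still on the jar (x of scoop in the frame of tray_in between -0.055 and 0.055 m and y of scoop in the frame of tray_in between -0.115 and 0.115 m and z of scoop in the frame of tray_in between -0.004 and 0.006 m and angle between scoop's own z axis and vertical below 0.1 rad and linear speed of scoop below 0.02 m/s and contact force between the fingers and scoop below 0.1 N and horizontal distance between red_cap and red_jar below 0.006 m), for 0.2 s.
2. the cap has been turned about a quarter turn on its thread (angle between the x axis of red_cap and the x axis of red_jar, either way round above 1.2 rad and z of red_cap in the frame of red_jar below 0.109 m and horizontal distance between red_cap and red_jar below 0.006 m), for 0.02 s.
3. the cap is lifted clear of the neck (z of red_cap in the frame of red_jar above 0.125 m), for 0.05 s.
At the end, for the whole second after the job is handed in: The scoop lies flat and the red cap stands right way up, both on the floor of the tray (within 6 mm of the floor and 0.1 rad of level; scoop's origin within 55 mm of the tray's centre across and 115 mm along, cap's within 50 and 115 mm), let go and at rest (x of scoop in the frame of tray_in between -0.055 and 0.055 m and y of scoop in the frame of tray_in between -0.115 and 0.115 m and z of scoop in the frame of tray_in between -0.004 and 0.006 m and angle between each of scoop, red_cap's own z axis and vertical below 0.1 rad and linear speed of each of scoop, red_cap below 0.02 m/s and contact force between the fingers and scoop below 0.1 N and x of red_cap in the frame of tray_in between -0.05 and 0.05 m and y of red_cap in the frame of tray_in between -0.115 and 0.115 m and z of red_cap in the frame of tray_in between -0.004 and 0.006 m and contact force between the fingers and red_cap below 0.1 N); the robot touches nothing.
It fails at once if the cap is dropped or thrown (faster than 0.6 m/s while not held) (linear speed of red_cap above 0.6 m/s and contact force between the fingers and red_cap below 0.1 N).
It fails at once if the scoop is dropped or thrown (faster than 0.6 m/s while not held) (linear speed of scoop above 0.6 m/s and contact force between the fingers and scoop below 0.1 N).
It fails at once if a bystander is moved more than 30 mm (distance of any of tin_a, tin_b, bottle, mortar, weight, soap, bowl from where it was at the start of the episode above 0.03 m).
It also fails if it takes over 72 s, if anything falls off the work surface, if the arm or the gripper's body presses on something with over 40 N, if the wrist force passes 120 N, or if a joint passes its speed limit or range.

ROBOT

A 6-joint arm with a two-finger parallel gripper is mounted at the origin on the work surface. World frame = base frame: x ahead of the robot, y to its left, z up, the work surface at z = 0. Lengths are in m, angles in rad, forces in N, time in s.
With the tool pointing down it reaches from about 0.35 to 0.85 m from the base axis. Payload 8.1 kg.
Tool frame: the origin (TCP) lies midway between the tips of the shut fingers; the grasp point (between the pads) lies 19 mm behind it (robot.grip_point_offset is the distance from the TCP to the grasp point, in m); z points along the fingers, y is the line along which they close (so a half turn about z gives the same grasp; the last joint's range is limited). The gripper opens to 93 mm and grips with 3 to 60 N. Pads are 15 mm wide; open, the fingers measure 128 mm over their backs; the gripper's body (75 mm by 188 mm) begins 65 mm behind the grasp point.
Start: joints at [-1.364, 0.13, 1.488, -0, 1.523, -0.085], TCP at [0.173, -0.575, 0.182] pointing down, gripper open.
Joint ranges: [-2.96, 2.96], [-0.89, 2.26], [0.02, 2.5], [-1.34, 4.48], [0, 2.73], [-2.66, 2.66]. Speed limits (rad/s): [2.39, 2.39, 2.79, 3.14, 3.14, 3.14].

INTERFACE

Orientations are given as a rotation vector (axis times angle).
In Python, from plant import robot, read_camera, job gives the robot as it stands.
- The arm moves only by the shell command python3 -m inch 'ROWS' [FORCE]. ROWS is JSON, one flat list of numbers, 5 for each row, row after row: the shift along the world's x, y, z in mm, then the turn about the world's z in degrees, then the opening in per cent of the stroke, from 0 (shut) to 100 (fully open). In form: [dx, dy, dz, yaw, hand, dx, dy, dz, yaw, hand, ...]. A call has 1 to 10 rows; each row is the pose to reach, as a shift and turn from the pose commanded when the call began; what a row does not reach only later rows make up. A row lasts 1/12 s, in which the tool goes at most 41.7 mm and 7.16 degrees, less where a joint would pass 70% of its speed; a pose out of reach is approached as far as the arm can. A call with a gripper value outside its range is refused whole. The fingers move at their own pace and stop on an object; FORCE is the grip in N (left out, the last holds). Time passes only in rows, so rows that repeat a pose let the fingers close. It gives the time, the measured TCP pose, the force, the opening and the grip force at its end, in the units of the state.
- robot.read_state(): the state, without advancing time (a new reading comes with each control period).
- read_camera(name): name is "scene" or "top" or "wrist"; returns a dict with "image" (480x640x3 uint8, blue, green, red), "K" (3x3 intrinsics, pixels), "extrinsics" (4x4, takes a point from world to camera coordinates); the wrist camera has in their place "mount" (4x4, takes a point from camera to tool coordinates, whose origin is the TCP and whose axes are the flange's). Camera axes: x right, y down, z forward; pixel columns grow to the right and rows downward; lengths in m; the calibration is good to about 2 mm. A picture is of the moment at which its call begins: read the wrist's pose just before it. There is no depth.
- job.close_job(): hands the job in; it is judged then, once.
The state is a dict: "t": time; "q": joint angles; "dq": joint speeds; "joint_torque": joint torques, N m; "tool_pos": TCP position; "orientation": TCP orientation; "force": force on the tool from outside, world axes, zero at the start; "wrist_torque": the same for the moment, N m; "opening": finger opening in m; "gripper_force": force on a finger pad.
Only numpy, scipy, OpenCV 4.12 (cv2) and the standard library are available. Lean on these libraries where they do the work, as an engineer would, in place of code of your own. Each camera call takes 0.05 s, during which the arm holds its last target. There are 200 camera calls.

## Working session

There is one attempt and no reset: what is moved stays moved. The work goes in short steps, Python scripts to look and compute and a shell command to move; the robot and the scene stay as the last step left them, time stands still between calls to the robot, and variables do not carry over. Pictures are saved under pics/ and viewed, at most 10 in all, crops included, and the job is handed in when it is done.

```bash
ls; mkdir -p pics; python3 - <<'E'
from plant import robot, read_camera
import cv2
s=robot.read_state();print(s)
for n in("top","scene"):
    c=read_camera(n);cv2.imwrite(f"pics/{n}0.png",c["image"]);print(c["K"],c["extrinsics"])
E
```

```text
pics
{'t': 0.0, 'q': array([-1.36438735e+00,  1.31162803e-01,  1.48927401e+00,  1.74234168e-05,
        1.52296966e+00, -8.53948366e-02]), 'dq': array([-4.49507303e-04, -3.49592941e-03,  9.23649588e-04,  1.58718632e-03,
        3.43735955e-06,  6.34061936e-04]), 'joint_torque': array([ 1.42466008e-03, -5.59844005e+01, -4.91753340e+01,  7.69097661e-02,
        3.52757424e-02, -1.25298811e-04]), 'tool_pos': array([ 0.17251104, -0.57401331,  0.18108941]), 'orientation': array([-3.10642170e+00, -4.56475176e-01,  1.44918345e-04]), 'force': array([ 0.34383749, -0.7085916 ,  0.44027367]), 'wrist_torque': array([ 0.00311542, -0.0070058 , -0.04991545]), 'gripper_force': 0.0, 'opening': 0.092801138665912}
[[602.24599621   0.         321.04132508]
 [  0.         602.24599621 236.85805923]
 [  0.           0.           1.        ]] [[ 0.01555562 -0.99984049 -0.00877556 -0.02257655]
 [-0.98639996 -0.01390908 -0.16377316  0.56990664]
 [ 0.16362497  0.0112038  -0.98645899  1.51569179]
 [ 0.          0.          0.          1.        ]]
[[504.54205985   0.         323.70677715]
 [  0.         504.54205985 240.33149667]
 [  0.           0.           1.        ]] [[-0.16232525  0.98669599  0.00902943  0.1115416 ]
 [ 0.57182873  0.10152347 -0.81406688 -0.20961059]
 [-0.80415323 -0.12698032 -0.58070094  1.58414183]
 [ 0.          0.          0.          1.        ]]
```

View pics/top0.png

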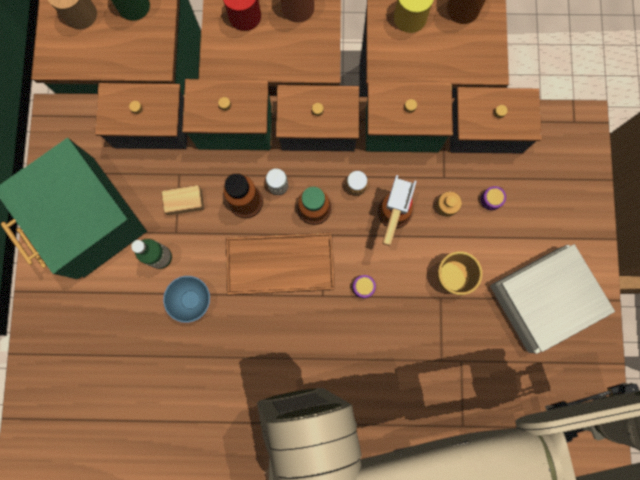

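View pics/scene0.png

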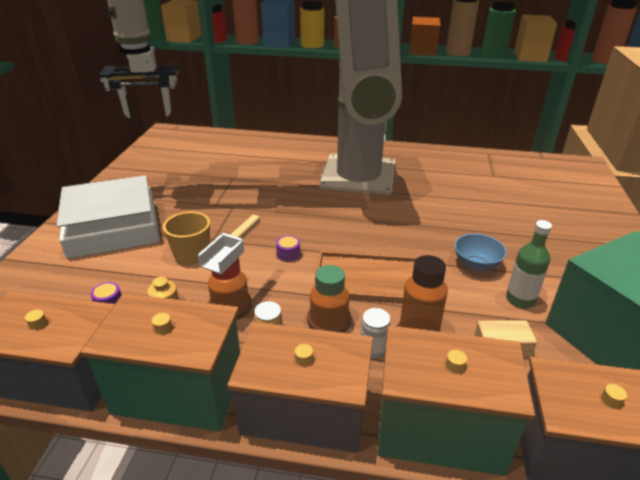

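The top picture shows the red jar under the scoop at about (396,207), with the scoop's handle end at (388,243) and its bowl front at about (404,180). The tray corners are (226,236), (333,235), (333,291) and (228,294). The scene view shows the red jar at the left of the row, with the mortar and a purple lookalike cap nearby.

```bash
cat > h.py <<'E'
import numpy as np, cv2
from plant import robot, read_camera
from scipy.spatial.transform import Rotation as R
def cam(n):
    s=robot.read_state(); c=read_camera(n)
    if "extrinsics" in c: c["E"]=np.array(c["extrinsics"])
    else:
        T=np.eye(4);T[:3,:3]=R.from_rotvec(s["orientation"]).as_matrix();T[:3,3]=s["tool_pos"]
        c["E"]=np.linalg.inv(T@np.array(c["mount"]))
    return c
def pt(c,u,v,z):
    E=c["E"];r=E[:3,:3].T@np.linalg.solve(c["K"],[u,v,1]);o=-E[:3,:3].T@E[:3,3]
    return o+r*(z-o[2])/r[2]
def px(c,p):
    q=c["K"]@(c["E"]@np.append(p,1))[:3];return q[:2]/q[2]
E
python3 - <<'E'
from h import *
c=cam("top");np.set_printoptions(precision=4,suppress=True)
for n,u,v,z in[("handle end",388,243,.167),("handle start",398,210,.167),("bowl front L",392,177,.166),("bowl front R",416,181,.166),("tray",226,236,.018),("tray",333,235,.018),("tray",333,291,.018),("tray",228,294,.018),("green",313,197,.128),("black",237,186,.188),("purple cap",364,287,.038),("mortar",459,273,.085)]:
    print(n,pt(c,u,v,z))
cv2.imwrite("pics/crop.png",cv2.resize(c["image"][150:310,210:490],None,fx=2.8,fy=2.8,interpolation=cv2.INTER_CUBIC))
E
```

```text
handle end [ 0.5377 -0.1755  0.167 ]
handle start [ 0.6184 -0.1997  0.167 ]
bowl front L [ 0.7004 -0.1857  0.166 ]
bowl front R [ 0.6911 -0.2439  0.166 ]
tray [0.5737 0.2379 0.018 ]
tray [ 0.5804 -0.0453  0.018 ]
tray [ 0.4325 -0.0472  0.018 ]
tray [0.4206 0.2263 0.018 ]
green [0.6569 0.0065 0.128 ]
black [0.6673 0.1873 0.188 ]
purple cap [ 0.4425 -0.1266  0.038 ]
mortar [ 0.4771 -0.3609  0.085 ]
```

View pics/crop.png

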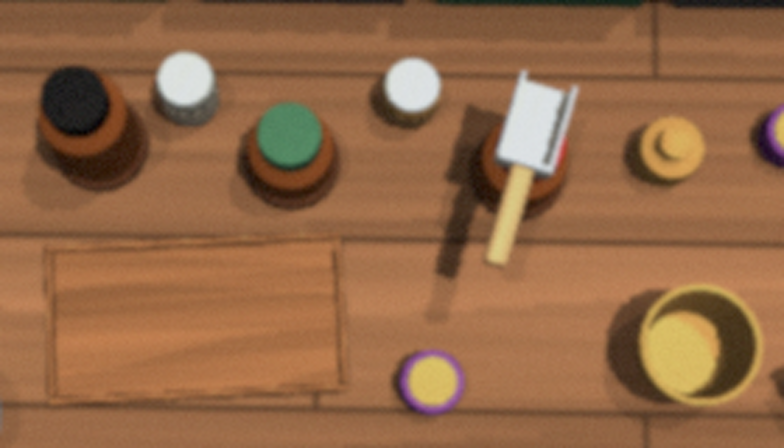

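```bash
python3 -m inch '[30,30,60,-7,100,60,57,90,-14,100,90,85,100,-21,100,120,113,100,-28,100,150,140,100,-33,100,180,165,100,-33,100,210,190,100,-33,100,240,215,100,-33,100,270,242,100,-33,100,300,270,100,-33,100]' 40
python3 -m inch '[30,27,0,0,100,60,55,0,0,100,90,83,0,0,100,90,111,0,0,100,90,111,0,0,100,90,111,0,0,100,90,111,0,0,100]'
python3 - <<'E'
from h import *
np.set_printoptions(precision=4,suppress=True)
c=cam("top")
for u,v in[(226,238.2),(330.4,235.4),(333.2,288.6),(227.9,293.6)]: print("tray",pt(c,u,v,.018))
xb=pt(c,400,151,0)
print("drawer front",xb,[ (z,pt(c,400,136,z)[0]) for z in(.05,.1,.15,.2)])
s=robot.read_state();print(s["t"],s["tool_pos"],s["q"])
w=cam("wrist");cv2.imwrite("pics/w1.png",w["image"])
E
```

```text
t: 0.98
tool_pos: [0.4561, -0.3191, 0.282]
orientation: [-3.11, 0.445, 0.0]
force: [-0.2, -0.9, 0.6]
opening: 0.0929
gripper_force: 0.0
t: 1.57
tool_pos: [0.5447, -0.2101, 0.282]
orientation: [3.11, -0.444, -0.0]
force: [0.5, -0.1, 0.8]
opening: 0.0931
gripper_force: 0.0
tray [0.5678 0.2376 0.018 ]
tray [ 0.5792 -0.0385  0.018 ]
tray [ 0.4388 -0.0476  0.018 ]
tray [0.4217 0.2266 0.018 ]
drawer front [ 0.819  -0.2258  0.    ] [(0.05, np.float64(0.8445664598528811)), (0.1, np.float64(0.8273376146106216)), (0.15, np.float64(0.8101087693683622)), (0.2, np.float64(0.7928799241261028))]
1.6167 [ 0.5445 -0.2107  0.2821] [-0.4567  0.0673  1.3751 -0.0005  1.699   1.399 ]
```

View pics/w1.png

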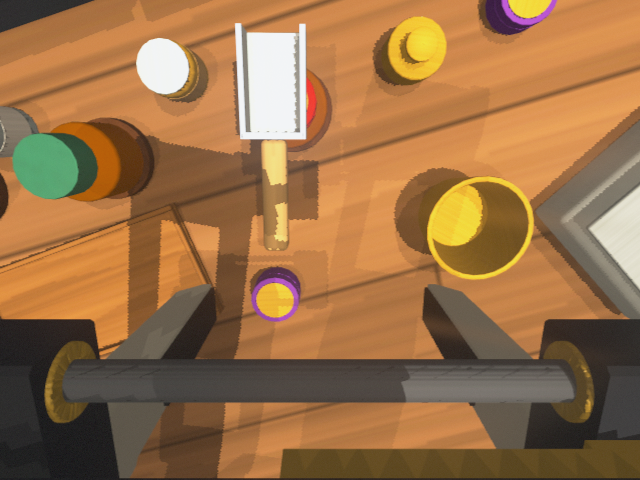

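The wrist picture shows the handle from (276,247) to (273,140), nearly aligned with the tool. The bowl's back edge is at v≈137, and the red cap shows at (310,100) to the right of the bowl.

```bash
python3 - <<'E'
from h import *
np.set_printoptions(precision=4,suppress=True)
w=cam("wrist")
a=pt(w,276,246,.167);b=pt(w,273,141,.167);print(a,b,np.linalg.norm(b-a))
d=(b-a)/np.linalg.norm(b-a);print("heading",np.degrees(np.arctan2(d[1],d[0])))
print("grip",b-d*.03,a+d*.06)
print("bowl back",pt(w,241,137,.166),pt(w,305,137,.166))
print("tray corner",pt(w,173,205,.018))
s=robot.read_state();x=R.from_rotvec(s["orientation"]).as_matrix()[:,0];print("tool x",np.degrees(np.arctan2(x[1],x[0])))
E
```

```text
[ 0.5392 -0.1719  0.167 ] [ 0.6196 -0.1956  0.167 ] 0.08379805547579508
heading -16.37011500255655
grip [ 0.5908 -0.1871  0.167 ] [ 0.5967 -0.1889  0.167 ]
bowl back [ 0.6293 -0.1728  0.166 ] [ 0.6155 -0.22    0.166 ]
tray corner [ 0.5857 -0.0435  0.018 ]
tool x -16.384631019648424
```

```bash
python3 -m inch '[25,11,-20,0,100,50,22,-50,0,70,50,22,-85,0,60,50,22,-115,0,60,50,22,-135,0,60,50,22,-142,0,60,50,22,-142,0,60]' 45
python3 -m inch '[0,0,0,0,0,0,0,0,0,0,0,0,0,0,0,0,0,0,0,0,0,0,0,0,0,0,0,0,0,0,0,0,0,0,0]'
```

```text
t: 2.3
tool_pos: [0.593, -0.1881, 0.1376]
orientation: [-3.109, 0.447, 0.007]
force: [-0.4, 0.1, -0.4]
opening: 0.0585
gripper_force: 0.0
t: 2.88
tool_pos: [0.5951, -0.1878, 0.1404]
orientation: [3.11, -0.445, 0.001]
force: [0.4, -0.3, 0.1]
opening: 0.0135
gripper_force: 0.0
```

```bash
python3 - <<'E'
from h import *
c=cam("wrist");cv2.imwrite("pics/w2.png",c["image"])
s=robot.read_state();print(s["opening"],s["gripper_force"],s["tool_pos"])
E
```

```text
0.009555097509216402 0.0 [ 0.59496517 -0.18775262  0.14025341]
```

View pics/w2.png

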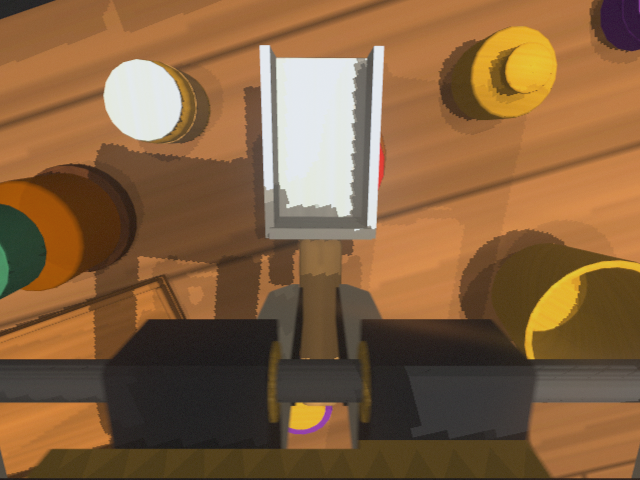

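The picture shows the handle (u 301–341) between the fingers, but the reported opening is still shrinking. I'll let them finish closing.

```bash
python3 -m inch '[0,0,0,0,0,0,0,0,0,0,0,0,0,0,0]'; python3 - <<'E'
from h import *
c=cam("wrist");cv2.imwrite("pics/w3.png",c["image"][200:440,200:440].repeat(2,0).repeat(2,1))
m=c["mount"];print(m)
# project grasp-point-level pad position
s=robot.read_state();t=s["tool_pos"];print(s["opening"],s["gripper_force"],t)
for dz in(0,.019,.027):print(px(c,t+[0,0,dz]))
E
```

```text
t: 3.18
tool_pos: [0.5949, -0.1878, 0.14]
orientation: [-3.11, 0.445, 0.0]
force: [0.7, -0.9, -0.9]
opening: 0.0005
gripper_force: 0.0
[[ 6.26223507e-04 -9.64771325e-01 -2.63089147e-01  7.26301778e-02]
 [ 9.99999801e-01  6.24621789e-04  8.97269702e-05 -6.15088598e-04]
 [ 7.77652056e-05 -2.63089151e-01  9.64771524e-01 -2.02630770e-01]
 [ 0.00000000e+00  0.00000000e+00  0.00000000e+00  1.00000000e+00]]
0.0004558373944066204 0.0 [ 0.5948826  -0.18776735  0.14002046]
[320.09986797 274.91225471]
[320.20149541 288.03989161]
[320.25019745 294.33093662]
```

View pics/w3.png

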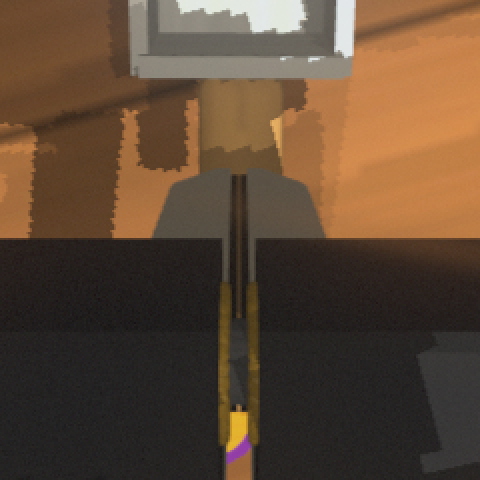

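The closed fingers sit above the handle and hide it, so the handle is lower than I assumed. I'll triangulate its height from the wrist and top views.

```bash
python3 - <<'E'
from h import *
np.set_printoptions(precision=4,suppress=True)
w=cam("wrist");c=cam("top");print(w["K"][0])
def ray(c,u,v):
    E=c["E"];r=E[:3,:3].T@np.linalg.solve(c["K"],[u,v,1]);return -E[:3,:3].T@E[:3,3],r/np.linalg.norm(r)
def tri(l):
    A=np.zeros((3,3));b=np.zeros(3);
    for o,r in l:
        P=np.eye(3)-np.outer(r,r);A+=P;b+=P@o
    x=np.linalg.solve(A,b);return x,[np.linalg.norm((np.eye(3)-np.outer(r,r))@(x-o)) for o,r in l]
print("bowl FL",tri([ray(c,396.8,176),ray(w,265,46)]))
print("bowl FR",tri([ray(c,415.7,181.4),ray(w,379,46)]))
print("handle start",tri([ray(c,396.1,210.7),ray(w,321,240)]))
for z in (.166,.15,.14,.13,.12,.11):
  print(z,"handle w",np.linalg.norm(pt(w,301,260,z)-pt(w,341,260,z)),"bowl back w",np.linalg.norm(pt(w,265,236,z)-pt(w,377,236,z)),"bowl len",np.linalg.norm(pt(w,320,46,z)-pt(w,320,232,z)))
E
```

```text
[400.5448   0.     318.9777]
bowl FL (array([ 0.7023, -0.1967,  0.1707]), [np.float64(0.0005321643497618228), np.float64(0.0005321643497617359)])
bowl FR (array([ 0.6935, -0.2442,  0.1515]), [np.float64(0.0011685103571682906), np.float64(0.001168510357168287)])
handle start (array([ 0.6183, -0.1955,  0.1602]), [np.float64(0.0004973316817682024), np.float64(0.0004973316817681525)])
0.166 handle w 0.01849104009944854 bowl back w 0.050932928976613626 bowl len 0.07706534754108088
0.15 handle w 0.020165926781792656 bowl back w 0.055546346284504916 bowl len 0.08404579448038667
0.14 handle w 0.02121273095825772 bowl back w 0.05842973210193694 bowl len 0.08840857381745273
0.13 handle w 0.022259535134722785 bowl back w 0.061313117919369046 bowl len 0.09277135315451891
0.12 handle w 0.023306339311187797 bowl back w 0.0641965037368011 bowl len 0.09713413249158498
0.11 handle w 0.02435314348765289 bowl back w 0.06707988955423315 bowl len 0.10149691182865105
```

The visible fingertip edge (v≈286, with the 93 mm gap about 213 px wide in w1) lies about 35 mm behind the nominal TCP. That explains why the fingers closed above the handle. I'll open, go down about 33 mm and close again.

```bash
python3 -c "
from plant import robot;print(robot.grip_point_offset)"
python3 -m inch '[0,0,0,0,60,0,0,0,0,60,0,0,0,0,60,0,0,0,0,60,0,0,0,0,60,0,0,0,0,60,0,0,0,0,60,0,0,-10,0,60,0,0,-22,0,60,0,0,-33,0,60]' 45
python3 -m inch '[0,0,0,0,60,0,0,0,0,0,0,0,0,0,0,0,0,0,0,0,0,0,0,0,0,0,0,0,0,0,0,0,0,0,0,0,0,0,0,0]'
```

```text
0.0188
t: 4.17
tool_pos: [0.5946, -0.1876, 0.1054]
orientation: [-3.11, 0.445, 0.001]
force: [-0.3, -0.3, -0.5]
opening: 0.0553
gripper_force: 0.0
t: 4.83
tool_pos: [0.5952, -0.1878, 0.1075]
orientation: [3.11, -0.445, 0.001]
force: [-0.3, 0.6, 1.0]
opening: 0.0195
gripper_force: 45.0
```

Gripped (19.5 mm at 45 N). Now I'll lift and carry it, turning 109°, to the tray.

```bash
python3 -m inch '[0,0,10,0,0,0,0,35,0,0,0,0,65,0,0,-5,15,75,7,0,-12,40,75,14,0,-20,65,75,21,0,-28,90,75,28,0,-36,115,75,35,0,-44,140,75,42,0,-52,165,75,49,0]'
python3 -m inch '[-8,22,0,7,0,-16,45,0,14,0,-24,68,0,21,0,-32,90,0,28,0,-40,110,0,35,0,-47,125,0,42,0,-47,131,0,49,0,-47,131,0,56,0,-47,131,0,60,0,-47,131,0,60,0]'
python3 - <<'E'
from h import *
np.set_printoptions(precision=4,suppress=True)
s=robot.read_state();x=R.from_rotvec(s["orientation"]).as_matrix()[:,0];print(s["tool_pos"],"tool x",np.degrees(np.arctan2(x[1],x[0])),s["q"],s["opening"],s["force"])
E
```

```text
t: 5.67
tool_pos: [0.5424, -0.0217, 0.1829]
orientation: [3.012, 0.894, 0.001]
force: [0.5, 0.6, -1.3]
opening: 0.0196
gripper_force: 45.0
t: 6.5
tool_pos: [0.4959, 0.1085, 0.1828]
orientation: [2.163, 2.278, 0.001]
force: [-0.1, 0.5, -1.1]
opening: 0.0197
gripper_force: 45.0
[0.4959 0.1085 0.1828] tool x 92.94571133909558 [ 0.1144 -0.1224  1.7404 -0.0001  1.5231  0.063 ] 0.019696541074910024 [-0.1475  0.478  -1.0598]
```

```bash
python3 -m inch '[0,0,-35,0,0,0,0,-70,0,0,0,0,-105,0,0,0,0,-140,0,0,0,0,-170,0,0,0,0,-188,0,0,0,0,-194,0,0,0,0,-194,0,0]'
python3 - <<'E'
from h import *
c=cam("wrist");t=cam("top")
a=cv2.resize(c["image"],(400,300));b=cv2.resize(t["image"][160:310,210:410],(400,300))
cv2.imwrite("pics/a5.png",np.hstack([a,b]))
E
```

```text
t: 7.17
tool_pos: [0.4944, 0.1079, -0.0133]
orientation: [-2.169, -2.27, 0.004]
force: [0.6, 0.7, -0.2]
opening: 0.0194
gripper_force: 45.0
```

View pics/a5.png

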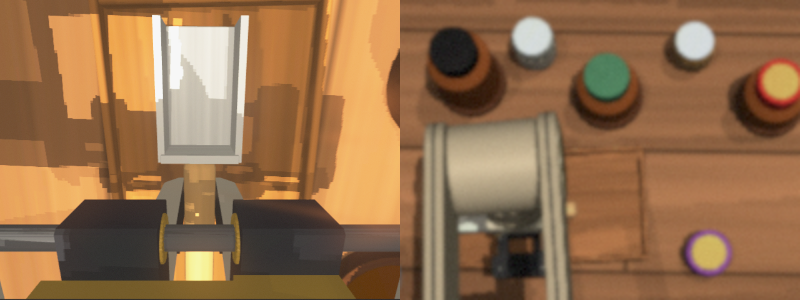

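The bowl sits centred inside the tray, and the red cap's brass top is visible at top-image pixel ≈(400,201). I'll lower until contact.

```bash
python3 -m inch '[0,0,-3,0,0,0,0,-6,0,0,0,0,-8,0,0,0,0,-8,0,0]'; python3 -m inch '[0,0,-1,0,0,0,0,-2,0,0,0,0,-2,0,0]';  python3 -m inch '[0,0,-1,0,0,0,0,-2,0,0,0,0,-2,0,0]'
```

```text
t: 7.6
tool_pos: [0.4961, 0.1082, -0.0197]
orientation: [2.168, 2.273, 0.001]
force: [0.7, -0.4, -1.4]
opening: 0.0196
gripper_force: 45.0
t: 7.85
tool_pos: [0.4958, 0.1082, -0.022]
orientation: [-2.168, -2.273, 0.0]
force: [0.4, 0.4, -1.0]
opening: 0.02
gripper_force: 45.0
t: 8.1
tool_pos: [0.4962, 0.1082, -0.0233]
orientation: [2.168, 2.273, 0.0]
force: [-2.9, -0.7, 6.1]
opening: 0.0198
gripper_force: 45.0
```

```bash
python3 -m inch '[0,0,0,0,45,0,0,0,0,45,0,0,0,0,45,0,0,0,0,45,0,0,0,0,45,0,0,20,0,45,0,0,60,0,45,0,0,100,0,45,0,0,140,0,100,0,0,180,0,100]'
python3 - <<'E'
from h import *
np.set_printoptions(precision=4,suppress=True)
c=cam("top");i=cv2.cvtColor(c["image"],cv2.COLOR_BGR2HSV)
m=((i[...,0]<6)|(i[...,0]>174))&(i[...,1]>190)&(i[...,2]>90);m=m.astype(np.uint8)
m[:170]=0;m[240:]=0;m[:,:370]=0;m[:,430:]=0
k=np.argwhere(m)
print(len(k),k.min(0),k.max(0))
h=cv2.convexHull(k[:,::-1].astype(np.int32));(u,v),r=cv2.minEnclosingCircle(h)
print(u,v,r,pt(c,u,v,.136),pt(c,400,201.5,.136))
s=robot.read_state();print(s["tool_pos"],s["t"])
E
```

```text
t: 8.93
tool_pos: [0.4954, 0.1082, 0.1578]
orientation: [-2.168, -2.273, 0.0]
force: [-0.1, -0.6, -0.4]
opening: 0.0507
gripper_force: 0.0
61 [193 388] [212 410]
399.1176452636719 202.05882263183594 11.530860900878906 [ 0.6451 -0.2063  0.136 ] [ 0.6465 -0.2084  0.136 ]
[0.5002 0.1088 0.1675] 8.9833
```

```bash
python3 -m inch '[5,-20,20,-7,100,20,-50,35,-14,100,35,-80,35,-21,100,50,-115,35,-28,100,65,-150,35,-35,100,80,-185,35,-42,100,95,-220,35,-49,100,110,-255,35,-56,100,130,-290,35,-63,100,145,-314,35,-70,100]' 50
python3 -m inch '[0,0,0,-7,100,0,0,0,-14,100,0,0,0,-21,100,0,0,0,-28,100,0,0,0,-35,100,0,0,0,-42,100,0,0,0,-49,100,0,0,0,-56,100,0,0,0,-63,100,0,0,0,-70,100]'
python3 -m inch '[0,0,0,-7,100,0,0,0,-14,100,0,0,0,-18,100,0,0,0,-18,100,0,0,0,-18,100]'
python3 - <<'E'
from h import *
np.set_printoptions(precision=4,suppress=True)
c=cam("wrist");s=robot.read_state();x=R.from_rotvec(s["orientation"]).as_matrix()[:,0];print(s["tool_pos"],"tool x",np.degrees(np.arctan2(x[1],x[0])),s["q"])
i=cv2.cvtColor(c["image"],cv2.COLOR_BGR2HSV)
u0,v0=px(c,[.646,-.207,.136]);print(u0,v0)
m=(((i[...,0]<5)|(i[...,0]>174))&(i[...,1]>190)&(i[...,2]>70)).astype(np.uint8)
n,l,st,ce=cv2.connectedComponentsWithStats(m)
for j in range(1,n):
    if st[j,4]>150: print(st[j],ce[j])
cv2.imwrite("pics/w6.png",c["image"])
E
```

```text
t: 9.82
tool_pos: [0.6414, -0.2092, 0.1903]
orientation: [3.082, 0.607, -0.0]
force: [0.4, 0.0, 1.0]
opening: 0.093
gripper_force: 0.0
t: 10.65
tool_pos: [0.6408, -0.2057, 0.1904]
orientation: [-2.874, 1.268, 0.001]
force: [-1.2, 0.1, -0.2]
opening: 0.0933
gripper_force: 0.0
t: 11.07
tool_pos: [0.6408, -0.2057, 0.1906]
orientation: [2.648, -1.691, -0.001]
force: [0.3, -0.5, -0.4]
opening: 0.0927
gripper_force: 0.0
[ 0.6409 -0.2057  0.1907] tool x -65.11563938410409 [-0.3868  0.3255  1.248   0.      1.5684  2.3205]
312.96053718977663 241.8112610198155
```

View pics/w6.png

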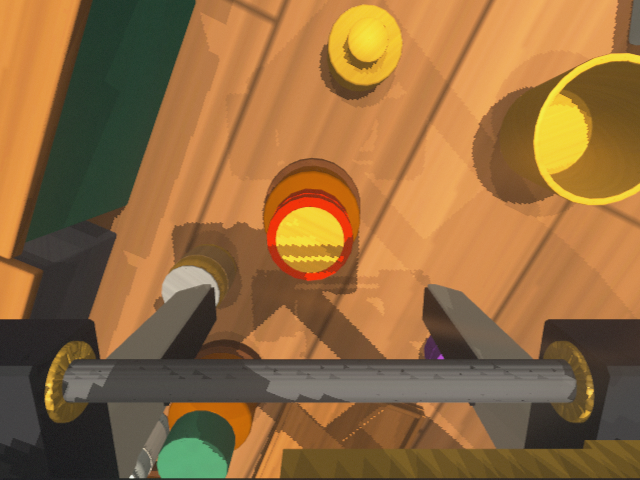

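The red cap's top circle is centred at about (310.5,239) and 85 px across; the finger tips are at (214,287) and (425,287).

```bash
python3 - <<'E'
from h import *
np.set_printoptions(precision=4,suppress=True)
c=cam("wrist");s=robot.read_state()
a,b=pt(c,268,239,.136),pt(c,353,239,.136);p=pt(c,310.5,239,.136);print(p,np.linalg.norm(a-b),"shift mm",(p-s["tool_pos"])*1e3)
E
```

```text
[ 0.6483 -0.208   0.136 ] 0.05643648724517889 shift mm [  7.4308  -2.2681 -54.8088]
```

```bash
python3 -m inch '[7,-2,-10,0,100,7,-2,-35,0,100,7,-2,-65,0,100,7,-2,-90,0,100,7,-2,-110,0,100,7,-2,-120,0,100,7,-2,-123,0,100,7,-2,-123,0,100]' 50
python3 -m inch '[0,0,0,0,70,0,0,0,0,50,0,0,0,0,50,0,0,0,0,50,0,0,0,0,50,0,0,0,0,50,0,0,0,0,50]'
```

```text
t: 11.83
tool_pos: [0.6476, -0.2077, 0.0671]
orientation: [2.646, -1.694, -0.002]
force: [-0.2, -0.7, 0.3]
opening: 0.0932
gripper_force: 0.0
t: 12.42
tool_pos: [0.6483, -0.2078, 0.0687]
orientation: [-2.645, 1.694, -0.001]
force: [0.3, 1.8, 1.7]
opening: 0.0573
gripper_force: 50.0
```

```bash
python3 -m inch '[0,0,0.2,6,40,0,0,0.5,12,40,0,0,0.8,18,40,0,0,1.1,24,40,0,0,1.3,30,40,0,0,1.6,36,40,0,0,1.9,42,40,0,0,2.1,48,40,0,0,2.4,54,40,0,0,2.7,60,40]'
python3 -m inch '[0,0,0.2,6,40,0,0,0.5,12,40,0,0,0.8,18,40,0,0,1.1,24,40,0,0,1.3,30,40,0,0,1.6,36,40,0,0,1.9,42,40,0,0,2.1,48,40,0,0,2.4,54,40,0,0,2.7,60,40]'; python3 -c "
from plant import robot;print(robot.read_state())"
```

```text
t: 13.25
tool_pos: [0.648, -0.2079, 0.071]
orientation: [3.138, -0.137, 0.0]
force: [0.0, -0.1, -0.1]
opening: 0.0573
gripper_force: 50.0
t: 14.08
tool_pos: [0.6476, -0.2077, 0.0731]
orientation: [-2.786, -1.451, 0.001]
force: [-0.3, -0.2, -0.9]
opening: 0.0575
gripper_force: 50.0
{'t': 14.0833, 'q': array([-3.85698840e-01,  4.12530814e-01,  1.35612222e+00, -1.67220662e-04,
        1.37373852e+00,  2.24956293e-01]), 'dq': array([ 3.92338711e-04, -2.40938072e-03, -1.69861258e-03, -1.29541882e-03,
        5.71334918e-03, -1.24613934e+00]), 'joint_torque': array([ 1.76387737e-01, -6.90262198e+01, -4.79865682e+01,  1.75354946e-01,
        2.77182815e-02,  2.63062835e+00]), 'tool_pos': array([ 0.64756355, -0.20774768,  0.07309991]), 'orientation': array([-2.78600496e+00, -1.45073248e+00,  1.00925109e-03]), 'force': array([-0.33003541, -0.16258148, -0.92292178]), 'wrist_torque': array([-0.07446343, -0.05230881,  0.01324521]), 'gripper_force': 49.99605419128784, 'opening': 0.057464045294830006}
```

```bash
python3 -m inch '[0,0,0.2,6,40,0,0,0.5,12,40,0,0,0.8,18,40,0,0,1.1,24,40,0,0,1.3,30,40,0,0,1.6,36,40,0,0,1.9,42,40,0,0,2.1,48,40,0,0,2.4,54,40,0,0,2.7,60,40]'
python3 -m inch '[0,0,0.2,6,40,0,0,0.5,12,40,0,0,0.8,18,40,0,0,1.1,24,40,0,0,1.3,30,40,0,0,1.6,36,40,0,0,1.9,42,40,0,0,2.1,48,40,0,0,2.4,54,40,0,0,2.7,60,40]'
python3 -m inch '[0,0,0.2,6,40,0,0,0.5,12,40,0,0,0.8,18,40,0,0,1.1,24,40,0,0,1.3,30,40,0,0,1.6,36,40,0,0,1.6,36,40]';python3 -c "
from plant import robot;s=robot.read_state();print(s['q'],s['wrist_torque'])"
python3 -m inch '[0,0,1,0,40,0,0,2,0,40,0,0,2,0,40]'
```

```text
t: 14.92
tool_pos: [0.6478, -0.2079, 0.076]
orientation: [-1.688, -2.65, 0.0]
force: [1.2, -0.7, -1.1]
opening: 0.0577
gripper_force: 50.0
t: 15.75
tool_pos: [0.6476, -0.2077, 0.0785]
orientation: [-0.137, -3.138, -0.0]
force: [1.1, -0.0, -1.0]
opening: 0.0576
gripper_force: 50.0
t: 16.33
tool_pos: [0.6478, -0.2078, 0.0803]
orientation: [0.839, -3.027, -0.0]
force: [0.5, 0.3, -0.4]
opening: 0.0575
gripper_force: 50.0
[-3.85737671e-01  4.06706496e-01  1.34997877e+00 -4.79536413e-05
  1.38505212e+00 -2.49756123e+00] [ 0.09147591 -0.30582244  0.05704767]
t: 16.58
tool_pos: [0.6476, -0.2077, 0.0813]
orientation: [0.828, -3.03, -0.001]
force: [4.4, -2.3, -9.6]
opening: 0.0577
gripper_force: 50.0
```

At 276° it is still held (−9.6 N), so I'll regrip and turn further.

```bash
python3 -m inch '[0,0,-1,0,40,0,0,-1.5,0,40,0,0,-1.5,0,75,0,0,-1.5,0,85,0,0,-1.5,0,85,0,0,-1.5,0,85,0,0,-1.5,0,85,0,0,-1.5,0,85]'
python3 -m inch '[0,0,0,-7,85,0,0,0,-14,85,0,0,0,-21,85,0,0,0,-28,85,0,0,0,-35,85,0,0,0,-42,85,0,0,0,-49,85,0,0,0,-56,85,0,0,0,-56,85]'
python3 -m inch '[0,0,0,0,50,0,0,0,0,40,0,0,0,0,40,0,0,0,0,40,0,0,0,0,40,0,0,0,0,40]'
python3 -m inch '[0,0,0.2,6,40,0,0,0.5,12,40,0,0,0.8,18,40,0,0,1.1,24,40,0,0,1.3,30,40,0,0,1.3,30,40]'
python3 -m inch '[0,0,1,0,40,0,0,2,0,40,0,0,3,0,40,0,0,3,0,40]'
```

```text
t: 17.25
tool_pos: [0.648, -0.2078, 0.0813]
orientation: [-0.832, 3.029, -0.0]
force: [-0.2, 0.8, -0.2]
opening: 0.0788
gripper_force: 0.0
t: 18.0
tool_pos: [0.6479, -0.2078, 0.0811]
orientation: [0.697, 3.063, -0.0]
force: [-0.2, 0.4, 0.3]
opening: 0.0791
gripper_force: 0.0
t: 18.5
tool_pos: [0.6479, -0.2078, 0.081]
orientation: [0.686, 3.066, -0.0]
force: [0.1, 0.3, 0.1]
opening: 0.0573
gripper_force: 50.0
t: 19.0
tool_pos: [0.648, -0.2078, 0.0824]
orientation: [-0.138, 3.138, -0.0]
force: [0.0, -0.1, -0.4]
opening: 0.0575
gripper_force: 50.0
t: 19.33
tool_pos: [0.648, -0.2078, 0.0855]
orientation: [-0.127, 3.139, -0.0]
force: [-0.1, -0.1, -0.9]
opening: 0.058
gripper_force: 50.0
```

Free. I'll lift it and carry it to the tray beside the handle end.

```bash
python3 -m inch '[0,0,15,0,40,0,0,40,0,40,0,0,65,0,40,-15,20,70,-7,40,-30,45,70,-14,40,-45,70,70,-21,40,-62,95,70,-28,40,-80,120,70,-35,40,-97,145,70,-42,40,-114,170,70,-49,40]'
python3 -m inch '[-14,20,0,-7,40,-22,34,0,-14,40,-27,41,0,-21,40,-27,41,0,-28,40,-27,41,0,-35,40,-27,41,0,-42,40,-27,41,0,-43,40,-27,41,0,-43,40]'
python3 - <<'E'
from h import *
c=cam("wrist");t=cam("top")
a=cv2.resize(c["image"],(400,300));b=cv2.resize(t["image"][160:310,210:410],(400,300))
cv2.imwrite("pics/a7.png",np.hstack([a,b]));s=robot.read_state();x=R.from_rotvec(s["orientation"]).as_matrix()[:,0];print(s["tool_pos"],"tool x",np.degrees(np.arctan2(x[1],x[0])))
E
```

```text
t: 20.17
tool_pos: [0.5329, -0.0367, 0.1553]
orientation: [1.195, 2.905, 0.0]
force: [-0.4, 0.3, -0.6]
opening: 0.0576
gripper_force: 50.0
t: 20.83
tool_pos: [0.5069, 0.0032, 0.1554]
orientation: [2.166, 2.275, 0.0]
force: [0.5, 0.3, -0.7]
opening: 0.0577
gripper_force: 50.0
[0.50692011 0.00316763 0.15533597] tool x 92.90520773422588
```

View pics/a7.png

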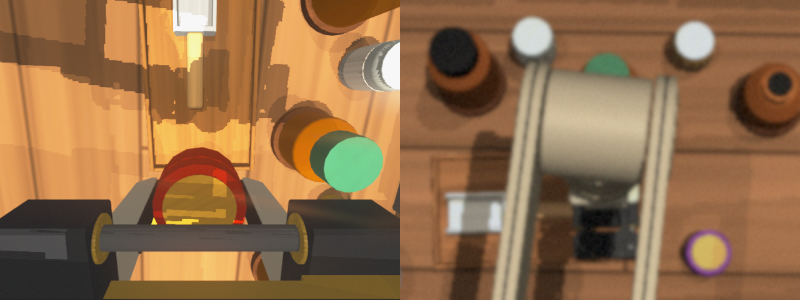

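Left: the cap is held upright, the handle end is at ≈(312,170) full-scale, and the tray's near wall is at ≈(320,262). Right: the scoop's bowl lies in the tray and the jar is open.

```bash
python3 - <<'E'
from h import *
np.set_printoptions(precision=4,suppress=True)
c=cam("wrist")
print("handle end",pt(c,312,172,.03),"wall",pt(c,320,264,.018),"side walls at handle",pt(c,238,130,.018),pt(c,408,130,.018),"bowl back",pt(c,275,52,.03),pt(c,345,52,.03))
E
python3 -m inch '[0,0,-30,0,40,0,0,-65,0,40,0,0,-100,0,40,0,0,-135,0,40,0,0,-158,0,40,0,0,-168,0,40,0,0,-170,0,40,0,0,-170,0,40]'
```

```text
handle end [0.4991 0.047  0.03  ] wall [ 0.5098 -0.0348  0.018 ] side walls at handle [0.437  0.0767 0.018 ] [0.5756 0.0838 0.018 ] bowl back [0.4672 0.1345 0.03  ] [0.5196 0.1372 0.03  ]
t: 21.65
tool_pos: [0.507, 0.0032, -0.0144]
orientation: [-2.167, -2.274, 0.0]
force: [-0.5, 0.4, -0.8]
opening: 0.058
gripper_force: 50.0
```

```bash
python3 -m inch '[0,0,-3,0,40,0,0,-6,0,40,0,0,-7,0,40,0,0,-7,0,40]'; python3 -m inch '[0,0,-1,0,40,0,0,-1,0,40]'; python3 -m inch '[0,0,-1,0,40,0,0,-1,0,40]'
```

```text
t: 21.98
tool_pos: [0.5076, 0.0032, -0.021]
orientation: [2.167, 2.273, 0.001]
force: [-0.7, 0.1, -1.4]
opening: 0.0579
gripper_force: 50.0
t: 22.15
tool_pos: [0.5076, 0.0032, -0.0213]
orientation: [2.167, 2.273, 0.001]
force: [-2.2, 0.5, 7.3]
opening: 0.0575
gripper_force: 50.0
t: 22.32
tool_pos: [0.5077, 0.0031, -0.0214]
orientation: [2.167, 2.273, 0.001]
force: [-8.4, -0.7, 18.4]
opening: 0.0576
gripper_force: 50.0
```

Touched down. I'll ease 1 mm up, open slowly and retreat.

```bash
python3 -m inch '[0,0,1,0,40,0,0,1,0,65,0,0,1,0,78,0,0,1,0,78,0,0,1,0,78,0,0,1,0,78,0,0,1,0,78,0,0,10,0,78,0,0,30,0,78,0,0,65,0,78]'
python3 -m inch '[0,0,40,0,78,-10,-40,80,0,78,-30,-80,100,0,78,-55,-120,100,0,78,-80,-160,100,0,78,-100,-200,100,0,78,-120,-240,100,0,78,-120,-240,100,0,78,-120,-240,100,0,78]'
python3 - <<'E'
from h import *
t=cam("top");cv2.imwrite("pics/f.png",cv2.resize(t["image"][150:320,120:520],(800,340),interpolation=cv2.INTER_CUBIC))
E
```

```text
t: 23.15
tool_pos: [0.5034, 0.0035, 0.0388]
orientation: [-2.164, -2.269, 0.007]
force: [0.2, 0.2, -0.8]
opening: 0.0727
gripper_force: 0.0
t: 23.9
tool_pos: [0.3841, -0.242, 0.1424]
orientation: [2.173, 2.266, -0.004]
force: [-0.1, 0.6, 0.8]
opening: 0.0726
gripper_force: 0.0
```

View pics/f.png

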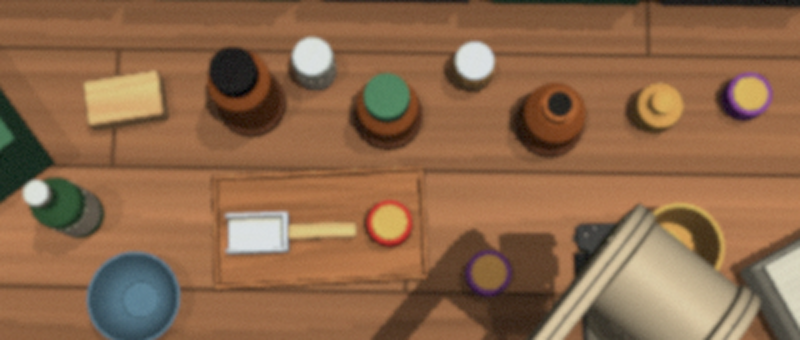

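The scoop and the red cap lie flat in the tray, the jar is open and the rest is in place. The arm is clear above the mortar.

```bash
python3 -c "
from plant import job;print(job.close_job())"
```

```text
the job is handed in; nothing more can be done
None
```

The job is handed in at about 24 s of the 72 s allowed: the scoop lies flat in the tray, the red cap is unscrewed and stands upright beside it, and the last top view shows nothing else out of place; no verdict came back.

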